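# Free the lacquer-seized stopper

## Robot

A 6-joint arm with a two-finger parallel gripper is mounted at the origin on the work surface. World frame = base frame: x ahead of the robot, y to its left, z up, the work surface at z = 0. Lengths are in m, angles in rad, forces in N, time in s.
With the tool pointing down it reaches from about 0.375 to 0.825 m from the base axis. Payload 5.5 kg.
Tool frame: the origin (TCP) lies at the very end of the fingers, on their centre line; the grasp point (between the pads) lies 19 mm behind it; z points along the fingers, y is the line along which they close (so a half turn about z gives the same grasp; the last joint's range is limited). The gripper opens to 85 mm and grips with 20 to 120 N. Pads are 22 mm wide; open, the fingers measure 114 mm over their backs; the gripper's body (76 mm by 85 mm) begins 54 mm behind the grasp point. The pads swing forward as they close: fully open they stand 13 mm farther back than shut.
Start: joints at [1.309, 0.314, -0.047, 1.21, 0, 1.571], TCP at [0.155, 0.58, 0.2] pointing down, gripper open.
Joint ranges: [-2.67, 2.67], [-0.69, 1.73], [-1.03, 1.25], [-2.08, 2.16], [-1.42, 1.45], [-3.14, 3.14]. Speed limits (rad/s): [2.39, 2.39, 3.01, 3.14, 3.14, 3.14].

## Interface

Orientations are given as a 3x3 rotation matrix whose columns are the frame's x, y, z axes.
In Python, from workcell import r, vision, order gives the robot as it stands. The module is installed in compiled form; this text tells all that it offers.
- The arm moves only by the tool move_arm, never from a script. Its arguments are lists of equal length, an entry for each row: "translation": the shift along the world's x, y, z in m, a list of three; "delta_rot": the turn, a rotation vector about the world's x, y, z in degrees, a list of three; "gripper": the opening in per cent of the stroke, from 0 (shut) to 100 (fully open). In form: {"translation": [[tx, ty, tz], ...], "delta_rot": [[rx, ry, rz], ...], "gripper": [gripper, ...]}. A call has 1 to 8 rows; each row is the pose to reach, as a shift and turn from the pose commanded when the call began; what a row does not reach only later rows make up. A row lasts 1/8 s, in which the tool goes at most 62.5 mm and 10.7 degrees, less where a joint would pass 70% of its speed; a pose out of reach is approached as far as the arm can. A call with a gripper value outside its range is refused whole. The fingers move at their own pace and stop on an object; "force" is the grip in N (left out, the last holds). Time passes only in rows, so rows that repeat a pose let the fingers close. It gives the time, the measured TCP pose, the force, the opening and the grip force at its end, in the units of the state.
- r.get_obs(): the state, without advancing time (a new reading comes with each control period).
- vision.grab_frame(name): name is "side" or "top" or "wrist"; returns the picture (420x560x3 uint8, blue, green, red); there is no depth.
- vision.camera_model(name): a dict with "fx", "fy", "cx", "cy" (pixels), "rvec" (rotation vector, rad) and "tvec" (3), from world to camera coordinates, as OpenCV has them. Camera axes: x right, y down, z forward; pixel columns grow to the right and rows downward; lengths in m; the calibration is good to about 2 mm. A picture is of the moment at which its call begins: read the wrist's pose just before it. camera_model takes no time and is no camera call; for the wrist camera it gives the pose at the moment of the call.
- order.hand_in(): hands the job in; it is judged then, once.
The state is a dict: "t": time; "joint_positions": joint angles; "joint_velocities": joint speeds; "joint_efforts": joint torques, N m; "eef_pos": TCP position; "ee_rot": TCP orientation; "ft_force": force on the tool from outside, world axes, zero at the start; "ft_torque": the same for the moment, N m; "width": finger opening in m; "gripper_force": force on a finger pad.
Only numpy, scipy, OpenCV 4.12 (cv2) and the standard library are available. Lean on these libraries where they do the work, as an engineer would, in place of code of your own. Each camera call takes 0.05 s, during which the arm holds its last target. There are 200 camera calls.

## Task

The stopper of the short, squat bottle in the square steel holder has seized with dried lacquer. Free it by working it back and forth, twisting it some 20 to 30 degrees to one side and back again through where it started while pulling up a little with each twist (a straight pull is not the way), then set it down gently in the steel tray. Leave the tall bottle's stopper in place.

Things in the scene. Friction and masses are not known exactly. Their poses are not given: they have to be found in the camera images.
- squat_bottle: Squat grey plastic bottle, 76 mm wide, bolted down in a dark square steel holder (100 mm): fixed. Origin: centre of the holder's underside; z up, x and y along its sides. Neck rim 120 mm up, 35 mm wide, bore 20 mm. Dried lacquer grips the stopper for its first 14 mm of rise: 35 to 55 N against a straight pull, 0.3 to 0.45 N m against a twist; less pull the slower it rises in turning. Loose above.
- stuck_stopper: White plastic stopper, 30 g, upright in the squat bottle, x axis along that bottle's x at the start. Origin: on its axis, under its round flange (30 mm wide, 5 mm thick), at the neck's rim. Flat grip tab: 28 mm along x, 12 mm thick along y, 5 to 41 mm above the origin; grip its flat faces with 60 N or more. Plug below: 16 mm wide to 18 mm down, then 12 mm wide to its end, 32 mm down.
- loose_stopper: An identical stopper that sits loosely in the tall grey bottle (62 mm across, rim 150 mm above the table, standing fixed). Not to be moved. Same origin and axes as the other.
- tray: Shallow stainless tray, fixed, 160 mm (x) by 120 mm (y) outside, 20 mm high, walls and floor 4 mm thick, empty. Origin: centre of its underside; z up.

How it is judged:
By the outcome, as a careful person would: the job done as asked, in the order asked, and still so for the second after the job is handed in, with the robot touching nothing.
It also fails if it takes over 51 s, if anything falls off the work surface, if the arm or the gripper's body presses on something with over 40 N, if the wrist force passes 120 N, or if a joint passes its speed limit or range.

## Working session

There is one attempt and no reset: what is moved stays moved. The work goes in short steps, Python scripts to look and compute and a tool call to move; the robot and the scene stay as the last step left them, time stands still between calls to the robot, and variables do not carry over. Pictures are saved under pics/ and viewed, at most 10 in all, crops included, and the job is handed in when it is done.

Besides the shell and the picture viewer there is one more tool, called as name(argument=value, ...) on one line, values as JSON. move_arm: Moves the arm, as the interface text tells. Its arguments: {"type":"object","properties":{"translation":{"type":"array"},"delta_rot":{"type":"array"},"gripper":{"type":"array"},"force":{"type":"number"}},"required":["translation","delta_rot","gripper"]}

```bash
mkdir -p pics; cat > h.py <<'E'
from workcell import r, vision, order
import numpy as np, cv2
def P(n):
    m=vision.camera_model(n); K=np.array([[m['fx'],0,m['cx']],[0,m['fy'],m['cy']],[0,0,1]],float)
    R=cv2.Rodrigues(np.array(m['rvec'],float))[0]
    return K@np.c_[R,np.array(m['tvec'],float).reshape(3)]
def tri(P1,a,P2,b):
    X=cv2.triangulatePoints(P1,P2,np.array(a,float).reshape(2,1),np.array(b,float).reshape(2,1)); return (X[:3]/X[3]).ravel()
def proj(Pm,X): 
    u=Pm@np.r_[X,1]; return u[:2]/u[2]
def atz(Pm,a,z):
    A=np.array([a[0]*Pm[2]-Pm[0],a[1]*Pm[2]-Pm[1]]); return np.linalg.solve(A[:,:2],-(A[:,2]*z+A[:,3]))
E
python3 - <<'E'
from h import *
for n in ['side','top']:
    cv2.imwrite(f'pics/{n}0.png',vision.grab_frame(n)); m=vision.camera_model(n); R=cv2.Rodrigues(np.array(m['rvec'],float))[0]; print(n,-R.T@np.array(m['tvec']).ravel(),R[2],m['fx'])
o=r.get_obs();print(o['t'],o['eef_pos'],o['ee_rot'],o['ft_force'])
E
```

```text
side [0.31788121 0.47290357 0.52599925] [ 0.27575661 -0.7582838  -0.59073172] 380.9579212916436
top [ 0.4047877  -0.0409186   0.76789065] [ 0.19128562  0.01570462 -0.98140877] 385.4806954273078
0.1 [0.15511813 0.57902562 0.19959996] [[-9.65941396e-01  2.58760587e-01 -4.22098298e-04]
 [ 2.58760931e-01  9.65940235e-01 -1.49796997e-03]
 [ 2.01061389e-05 -1.55617375e-03 -9.99998789e-01]] [ 0.33345452  1.07356789 -0.15215298]
```

View pics/side0.png

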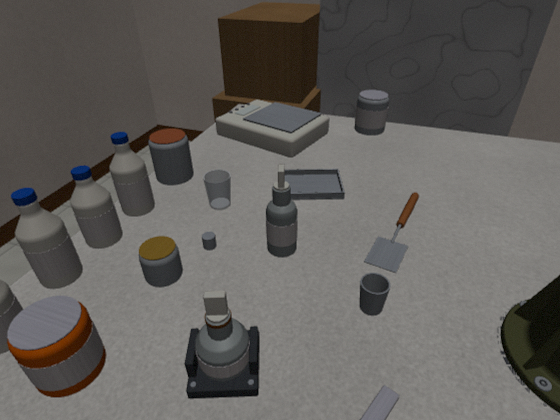

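View pics/top0.png

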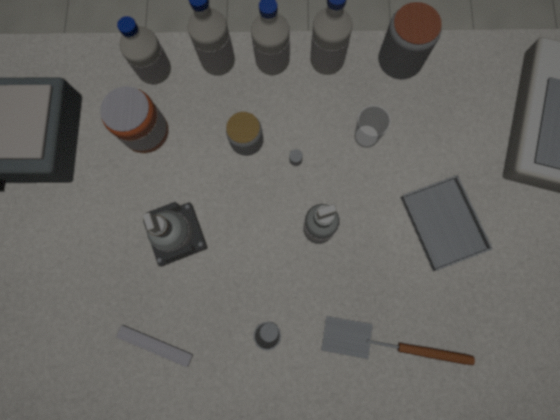

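The side view shows the squat bottle's stopper tab near (215,302) and its holder near (223,365). In the top view the tab is near (153,222), the holder near (175,233), the tray near (446,222) and the tall bottle near (322,222). I'll zoom in for exact pixels.

```bash
python3 - <<'E'
from h import *
s=cv2.imread('pics/side0.png');t=cv2.imread('pics/top0.png')
f=lambda im,x,y,w,h:cv2.resize(im[y:y+h,x:x+w],None,fx=5,fy=5,interpolation=cv2.INTER_CUBIC)
a=f(s,180,280,80,120);b=f(t,135,190,80,120)
cv2.imwrite('pics/crop1.png',cv2.convertScaleAbs(np.hstack([a,b]),alpha=1.6))
E
```

```text
(no output)
```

View pics/crop1.png

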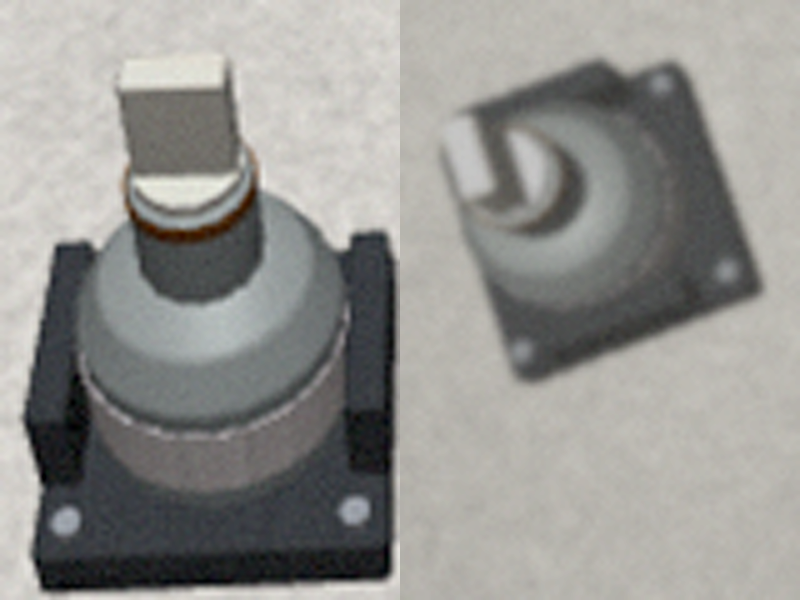

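```bash
python3 - <<'E'
from h import *
S,T=P('side'),P('top')
sc=lambda x,y:(180+x/5,280+y/5)
tc=lambda x,y:(135+(x-400)/5,190+y/5)
c=tri(S,sc(176,73),T,tc(469,159));print('tab top centre',c, 'reproj',proj(S,c),sc(176,73),proj(T,c),tc(469,159))
for p in [(118,92),(232,84),(228,55),(127,60)]: print('s',atz(S,sc(*p),c[2]))
for p in [(440,128),(470,115),(497,190),(468,202)]: print('t',atz(T,tc(*p),c[2]))
for p in [(520,380),(762,290),(690,70)]: print('holder t',atz(T,tc(*p),0.012))
for p in [(42,590),(390,572)]: print('holder s',atz(S,sc(*p),0.0))
q=[atz(T,p,0.02) for p in [(402,194),(458,178),(490,240),(436,269)]];print('tray',q,np.mean(q,0))
# tall stopper
print('tall',tri(S,(281,168),T,(326,211)))
img=cv2.imread('pics/top0.png'); x=img[165:285,385:505]; s=cv2.imread('pics/side0.png')[160:210,270:360]
cv2.imwrite('pics/crop2.png',np.hstack([cv2.resize(x,(480,480)),cv2.resize(s,(300,480)[:1]+(167,)) if 0 else cv2.copyMakeBorder(cv2.resize(s,(315,175)),0,305,0,0,0)]))
E
```

```text
tab top centre [0.51100474 0.18954945 0.15801386] reproj [215.48786031 294.67017805] (215.2, 294.6) [148.73403324 221.58039137] (148.8, 221.8)
s [0.5222858  0.20006117]
s [0.49627324 0.18816022]
s [0.50160875 0.1796709 ]
s [0.52537033 0.18978943]
t [0.52085973 0.19956823]
t [0.52512626 0.19008408]
t [0.50049914 0.17965915]
t [0.49661608 0.18877938]
holder t [0.44818701 0.21847406]
holder t [0.48333321 0.12484097]
holder t [0.57218156 0.1574453 ]
holder s [0.54005802 0.25293476]
holder s [0.44919143 0.2153143 ]
tray [array([ 0.58944267, -0.26062594]), array([ 0.6219362, -0.3738735]), array([ 0.49729791, -0.42479235]), array([ 0.44175062, -0.31685567])] [ 0.53760685 -0.34403686]
tall [ 0.52223558 -0.09345559  0.18980547]
```

View pics/crop2.png

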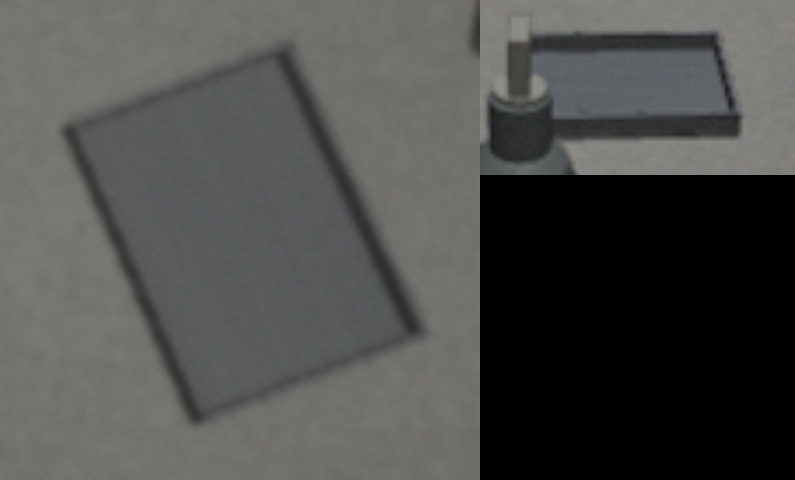

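move_arm(translation=[[0.02,-0.025,0.03],[0.06,-0.07,0.05],[0.1,-0.115,0.05],[0.14,-0.16,0.05],[0.18,-0.205,0.05],[0.22,-0.25,0.05],[0.26,-0.29,0.05],[0.3,-0.33,0.05]], delta_rot=[[0,0,4],[0,0,8],[0,0,12],[0,0,17],[0,0,22],[0,0,27],[0,0,32],[0,0,36]], gripper=[80,80,80,80,80,80,80,80], force=80)

```text
t: 1.1
eef_pos: [0.4562, 0.2479, 0.2502]
ee_rot: [[-0.933, -0.361, -0.0], [-0.361, 0.933, 0.0], [0.0, 0.0, -1.0]]
ft_force: [0.9, 0.9, 0.6]
width: 0.0683
gripper_force: 0.0
```

move_arm(translation=[[0.03,-0.035,0],[0.05,-0.055,0],[0.056,-0.06,0],[0.056,-0.06,0]], delta_rot=[[0,0,2],[0,0,2],[0,0,2],[0,0,2]], gripper=[80,80,80,80])

```text
t: 1.6
eef_pos: [0.511, 0.1896, 0.25]
ee_rot: [[-0.921, -0.39, -0.001], [-0.39, 0.921, 0.0], [0.001, 0.0, -1.0]]
ft_force: [0.4, -0.1, -0.0]
width: 0.0685
gripper_force: 0.0
```

```bash
python3 - <<'E'
from h import *
o=r.get_obs();print(o['t'],o['eef_pos'],np.round(o['ee_rot'],3).tolist(),o['width'],o['ft_force'],o['joint_positions'])
np.save('w1.npy',P('wrist'));cv2.imwrite('pics/w1.png',cv2.convertScaleAbs(vision.grab_frame('wrist'),alpha=1.4))
T=P('top');q=[atz(T,p,0.02) for p in [(401.3,197),(457.5,175.8),(491.3,248.3),(433,270.5)]];print('tray',q,np.mean(q,0))
print('pred tab in wrist',proj(P('wrist'),[.511,.1895,.158]))
E
```

```text
1.6 [0.51099875 0.18958316 0.25000966] [[-0.921, -0.39, -0.001], [-0.39, 0.921, 0.0], [0.001, 0.0, -1.0]] 0.0685004512545574 [ 0.39806872 -0.09073878 -0.04743112] [ 3.54989765e-01  1.95132732e-01 -8.83407428e-02  1.28823622e+00
  4.12709697e-04 -4.58865477e-02]
tray [array([ 0.58332507, -0.25889361]), array([ 0.62650484, -0.373267  ]), array([ 0.4812223, -0.4256633]), array([ 0.43891379, -0.31095016])] [ 0.5324915  -0.34219352]
pred tab in wrist [282.00444942 192.78251442]
```

View pics/w1.png

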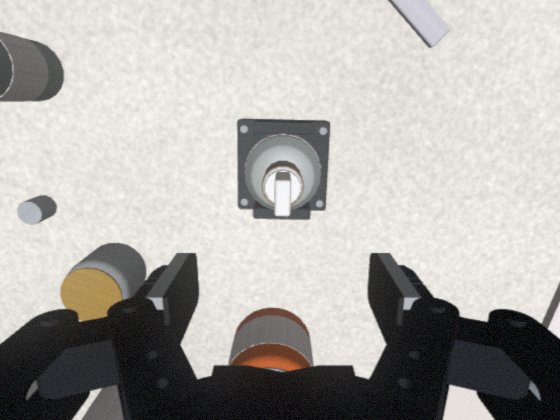

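The wrist view shows the tab at about (283,198), which matches the predicted (282,193). Its edges run vertical, so the yaw is right. I'll check the tab's ends numerically.

```bash
python3 - <<'E'
from h import *
g=cv2.cvtColor(cv2.imread('pics/w1.png'),cv2.COLOR_BGR2GRAY)
print(g[168:222:2,283]); print(g[205,268:300]); print(g[190,268:300])
W=np.load('w1.npy')
for z in (.158,.161,.125):
    print(z,[np.round(atz(W,p,z),4).tolist() for p in [(283,216),(283,181)]])
R=np.array([-.921,-.39])  # tool x
for s in (-.014,.014): print(proj(W,np.r_[np.array([.511,.1895])+s*R,.16]),proj(W,np.r_[np.array([.511,.1895])+s*R,.125]))
E
```

```text
[211 193 127 112 115 116 178 241 248 244 244 247 247 246 245 246 246 247
 244 246 246 247 247 241 136 106 228]
[119 121 130 139 149 149 168 199 234 246 243 247 246 246 249 249 246 249
 245 245 239 217 176 153 147 147 134 130 124 124 125 124]
[245 245 243 245 248 243 202 202 225 245 245 246 244 248 246 247 246 244
 245 248 240 228 197 221 248 248 249 247 245 246 244 238]
0.158 [[0.5275, 0.1968], [0.5028, 0.1862]]
0.161 [[0.5267, 0.1964], [0.5022, 0.186]]
0.125 [[0.5371, 0.2008], [0.5093, 0.189]]
[282.69459103 211.58995454] [282.73521607 199.50683238]
[282.75597301 174.52807809] [282.79071848 166.30068191]
```

The tab centre sits about 2.5 mm further along its axis, at roughly (0.513, 0.1903). I'll correct for that, go down and grip.

move_arm(translation=[[0.002,0.001,-0.02],[0.002,0.001,-0.045],[0.002,0.001,-0.07],[0.002,0.001,-0.09],[0.002,0.001,-0.105],[0.002,0.001,-0.114],[0.002,0.001,-0.119],[0.002,0.001,-0.119]], delta_rot=[[0,0,0],[0,0,0],[0,0,0],[0,0,0],[0,0,0],[0,0,0],[0,0,0],[0,0,0]], gripper=[60,60,60,60,60,60,60,60], force=100)

```text
t: 2.65
eef_pos: [0.5133, 0.1907, 0.1315]
ee_rot: [[-0.92, -0.391, 0.0], [-0.391, 0.92, 0.0], [-0.0, 0.0, -1.0]]
ft_force: [0.3, -0.6, -0.8]
width: 0.0511
gripper_force: 0.0
```

move_arm(translation=[[0,0,0],[0,0,0],[0,0,0],[0,0,0],[0,0,0],[0,0,0]], delta_rot=[[0,0,0],[0,0,0],[0,0,0],[0,0,0],[0,0,0],[0,0,0]], gripper=[0,0,0,0,0,0], force=100)

```text
t: 3.4
eef_pos: [0.5133, 0.1905, 0.1314]
ee_rot: [[-0.92, -0.391, -0.0], [-0.391, 0.92, -0.0], [0.0, -0.0, -1.0]]
ft_force: [0.9, 0.3, -0.9]
width: -0.0001
gripper_force: 0.0
```

```bash
python3 - <<'E'
from h import *
o=r.get_obs();print(o['t'],o['eef_pos'],o['width'],o['gripper_force'],o['ft_force'],o['ft_torque'])
s=vision.grab_frame('side')[270:400,150:290]; cv2.imwrite('pics/s1.png',cv2.convertScaleAbs(cv2.resize(s,None,fx=4,fy=4),alpha=1.6))
E
```

```text
3.4 [0.51326688 0.19052953 0.131377  ] -0.00011062370556977562 0.0 [ 0.92781074  0.29159379 -0.90015738] [-0.04002524 -0.06103095 -0.0325132 ]
```

View pics/s1.png

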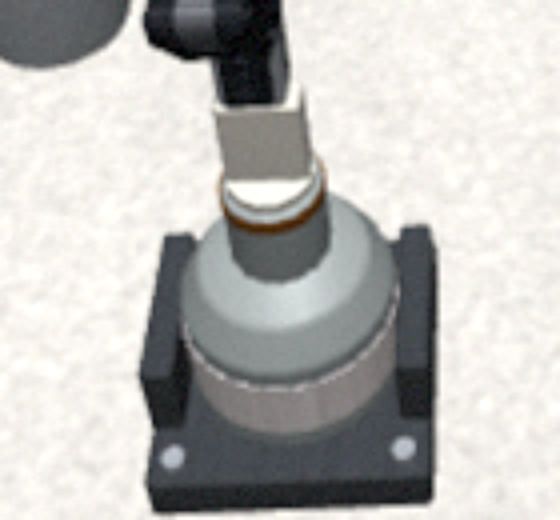

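The fingers shut fully, so they missed the tab. In the side picture the tab hasn't moved, with its top edge at about (204–227, 297), and the finger seems to be behind or above it. I'll compare the predicted fingertip position with the views.

```bash
python3 - <<'E'
from h import *
w=vision.grab_frame('wrist'); t=vision.grab_frame('top'); s=vision.grab_frame('side')
S,T,W=P('side'),P('top'),P('wrist')
a=cv2.resize(w[150:420,170:400],None,fx=1.7,fy=1.7); b=cv2.resize(t[170:290,100:220],(390,390)); c=cv2.resize(s[230:330,160:260],(390,390))
A=[.5133,.1905]
for X in ([*A,.1314],[*A,.1504],[*A,.161],[*A,.2]): print(X,[np.round(proj(M,X),1).tolist() for M in (S,T,W)])
m=vision.camera_model('wrist');R=cv2.Rodrigues(np.array(m['rvec'],float))[0];print(np.round(R,3),-R.T@np.array(m['tvec']).ravel())
H=max(a.shape[0],390);pad=lambda i:cv2.copyMakeBorder(i,0,H-i.shape[0],0,0,0)
im=np.hstack([pad(a),pad(b)]);cv2.imwrite('pics/miss.png',cv2.convertScaleAbs(im,alpha=1.6));print(im.shape)
cv2.imwrite('pics/miss_s.png',cv2.convertScaleAbs(c,alpha=1.6))
E
```

```text
[0.5133, 0.1905, 0.1314] [[215.8, 308.6], [154.0, 222.9], [282.6, 236.8]]
[0.5133, 0.1905, 0.1504] [[214.2, 298.8], [149.9, 221.0], [282.5, 251.8]]
[0.5133, 0.1905, 0.161] [[213.3, 293.1], [147.6, 219.9], [282.5, 261.8]]
[0.5133, 0.1905, 0.2] [[209.6, 271.0], [138.1, 215.3], [282.3, 313.0]]
[[-0.392  0.92  -0.001]
 [ 0.887  0.378  0.265]
 [ 0.244  0.103 -0.964]] [0.45297164 0.16511132 0.3046422 ]
(459, 781, 3)
```

View pics/miss.png

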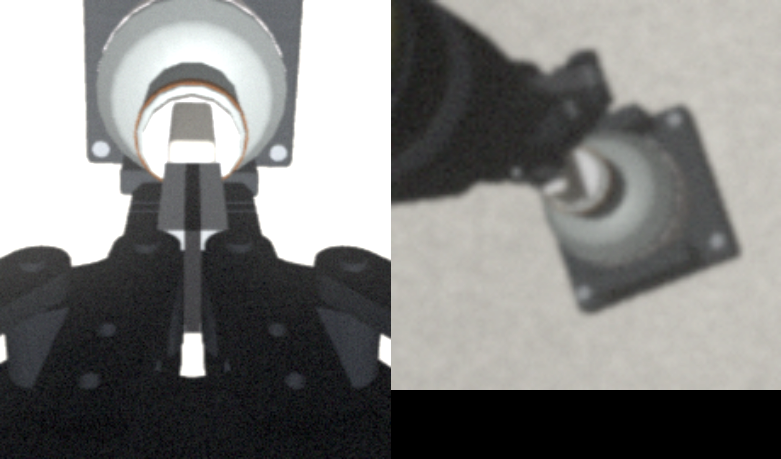

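In the wrist view the shut fingertips cover the tab's top face instead of straddling it: the tip edge is near row 246 and the tab's near end near row 232. They look higher than the reported TCP. I'll rise 50 mm with the fingers shut and measure where the tips really are.

move_arm(translation=[[0,0,0.01],[0,0,0.03],[0,0,0.05],[0,0,0.05]], delta_rot=[[0,0,0],[0,0,0],[0,0,0],[0,0,0]], gripper=[0,0,0,0])

```text
t: 4.1
eef_pos: [0.5147, 0.1911, 0.1835]
ee_rot: [[-0.92, -0.391, 0.004], [-0.391, 0.92, 0.001], [-0.004, -0.0, -1.0]]
ft_force: [0.3, -0.2, -0.6]
width: 0.0001
gripper_force: 0.0
```

```bash
python3 - <<'E'
from h import *
w=vision.grab_frame('wrist'); s=vision.grab_frame('side')
S,T,W=P('side'),P('top'),P('wrist'); o=r.get_obs(); print(o['t'],o['eef_pos'],o['width'],vision.camera_model('wrist')['fx'])
p=o['eef_pos']; x=np.array([-.92,-.391,0])
for dz in (0,.02,.03,.04):
    for sx in (-.011,0,.011):
        X=p+sx*x+[0,0,dz]; print(dz,sx,np.round(proj(S,X),1),np.round(proj(W,X),1))
a=cv2.resize(w[170:320,220:345],(400,480)); b=cv2.resize(s[230:350,170:270],(400,480))
cv2.imwrite('pics/tip.png',cv2.convertScaleAbs(np.hstack([a,b]),alpha=2))
E
```

```text
4.2 [0.51334841 0.19058029 0.18135606] -5.696227763872575e-05 369.6180093749807
0 -0.011 [202.4 282.3] [282.7 257.2]
0 0 [211.3 281.9] [282.7 236.8]
0 0.011 [220.3 281.5] [282.8 215.8]
0.02 -0.011 [200.2 270.7] [282.7 275.2]
0.02 0 [209.4 270.3] [282.7 252.7]
0.02 0.011 [218.6 269.8] [282.7 229.5]
0.03 -0.011 [199.1 264.6] [282.6 285.8]
0.03 0 [208.4 264.2] [282.6 262.2]
0.03 0.011 [217.7 263.8] [282.7 237.6]
0.04 -0.011 [198.  258.4] [282.6 297.8]
0.04 0 [207.4 258. ] [282.6 272.8]
0.04 0.011 [216.8 257.6] [282.6 246.9]
```

View pics/tip.png

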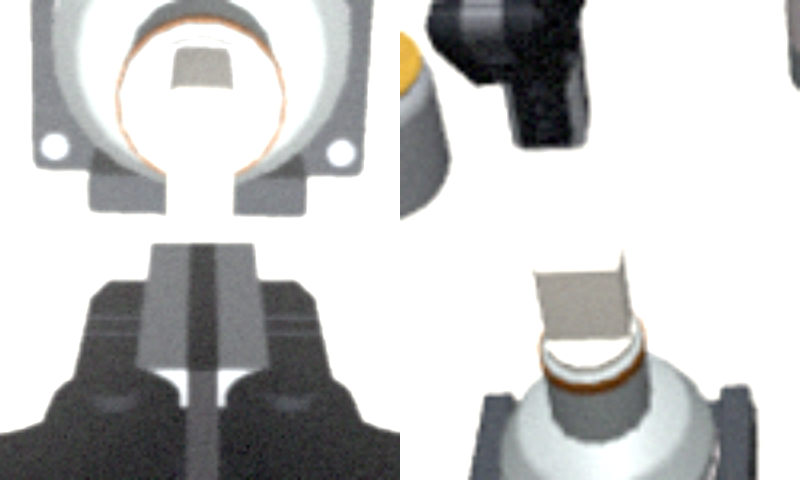

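In the side view the tip's lower edge is at about (207.5, 266.6). That puts the real finger ends some 28–30 mm above the reported TCP, which fits the fingers shutting just over the tab. The same comparison shows the wrist view is biased by about 3 mm, so I'll drop the 2 mm shift and go about 30 mm lower, watching the force.

move_arm(translation=[[-0.0025,-0.001,0],[-0.0025,-0.001,0],[-0.0025,-0.001,-0.01],[-0.0025,-0.001,-0.025],[-0.0025,-0.001,-0.04],[-0.0025,-0.001,-0.05],[-0.0025,-0.001,-0.058],[-0.0025,-0.001,-0.062]], delta_rot=[[0,0,0],[0,0,0],[0,0,0],[0,0,0],[0,0,0],[0,0,0],[0,0,0],[0,0,0]], gripper=[50,50,50,50,50,50,50,50], force=100)

```text
t: 5.2
eef_pos: [0.5106, 0.1895, 0.1188]
ee_rot: [[-0.921, -0.391, -0.0], [-0.391, 0.921, -0.0], [0.0, 0.0, -1.0]]
ft_force: [-0.0, -0.1, 0.2]
width: 0.0427
gripper_force: 0.0
```

move_arm(translation=[[0,0,-0.004],[0,0,-0.008],[0,0,-0.012],[0,0,-0.015],[0,0,-0.017],[0,0,-0.017]], delta_rot=[[0,0,0],[0,0,0],[0,0,0],[0,0,0],[0,0,0],[0,0,0]], gripper=[50,50,50,50,50,50])

```text
t: 5.95
eef_pos: [0.5107, 0.1895, 0.1023]
ee_rot: [[-0.921, -0.391, -0.0], [-0.391, 0.921, -0.0], [0.0, -0.0, -1.0]]
ft_force: [-0.0, 0.1, -0.6]
width: 0.0422
gripper_force: 0.0
```

move_arm(translation=[[0,0,0],[0,0,0],[0,0,0],[0,0,0],[0,0,0],[0,0,0]], delta_rot=[[0,0,0],[0,0,0],[0,0,0],[0,0,0],[0,0,0],[0,0,0]], gripper=[0,0,0,0,0,0], force=100)

```text
t: 6.7
eef_pos: [0.5111, 0.1892, 0.1028]
ee_rot: [[-0.921, -0.39, 0.001], [-0.39, 0.921, -0.001], [-0.0, -0.001, -1.0]]
ft_force: [-0.9, -3.3, 6.5]
width: 0.0101
gripper_force: 98.1
```

The grip is firm at 98 N on the tab. Now the working motion: I'll twist ±25° with a small rise, starting gently.

move_arm(translation=[[0,0,0.0],[0,0,0.0003],[0,0,0.0006],[0,0,0.0009],[0,0,0.0011],[0,0,0.0013],[0,0,0.0015],[0,0,0.0017]], delta_rot=[[0,0,6],[0,0,12],[0,0,19],[0,0,25],[0,0,19],[0,0,12],[0,0,6],[0,0,0]], gripper=[0,0,0,0,0,0,0,0], force=100)

```text
t: 7.7
eef_pos: [0.511, 0.1893, 0.1033]
ee_rot: [[-0.922, -0.388, 0.0], [-0.388, 0.922, -0.001], [0.0, -0.001, -1.0]]
ft_force: [2.2, 0.2, -4.3]
width: 0.0102
gripper_force: 97.4
```

move_arm(translation=[[0,0,0.0002],[0,0,0.0004],[0,0,0.0006],[0,0,0.0008],[0,0,0.001],[0,0,0.0012],[0,0,0.0014],[0,0,0.0016]], delta_rot=[[0,0,-6],[0,0,-12],[0,0,-19],[0,0,-25],[0,0,-19],[0,0,-12],[0,0,-6],[0,0,0]], gripper=[0,0,0,0,0,0,0,0])

```text
t: 8.7
eef_pos: [0.511, 0.1892, 0.1046]
ee_rot: [[-0.919, -0.394, -0.0], [-0.394, 0.919, -0.001], [0.0, -0.001, -1.0]]
ft_force: [1.7, -0.3, -6.6]
width: 0.0101
gripper_force: 97.5
```

```bash
python3 - <<'E'
from h import *
o=r.get_obs();print(o['t'],o['eef_pos'],o['width'],o['gripper_force'],o['ft_force'],o['ft_torque'],o['joint_positions'])
w=vision.grab_frame('wrist'); s=vision.grab_frame('side'); a=cv2.resize(w[150:300,220:345],(400,480)); b=cv2.resize(s[230:350,170:270],(400,480))
cv2.imwrite('pics/twist.png',cv2.convertScaleAbs(np.hstack([a,b]),alpha=1.7))
E
```

```text
8.7 [0.51103665 0.18924189 0.10464015] 0.010127706407235594 97.47432231903076 [ 1.7326267  -0.31937378 -6.55320996] [-0.303386   -0.66912154 -0.09195871] [ 3.55191632e-01  2.69335808e-01 -3.32254301e-01  9.69525679e-01
 -8.12202374e-04 -4.94561687e-02]
```

View pics/twist.png

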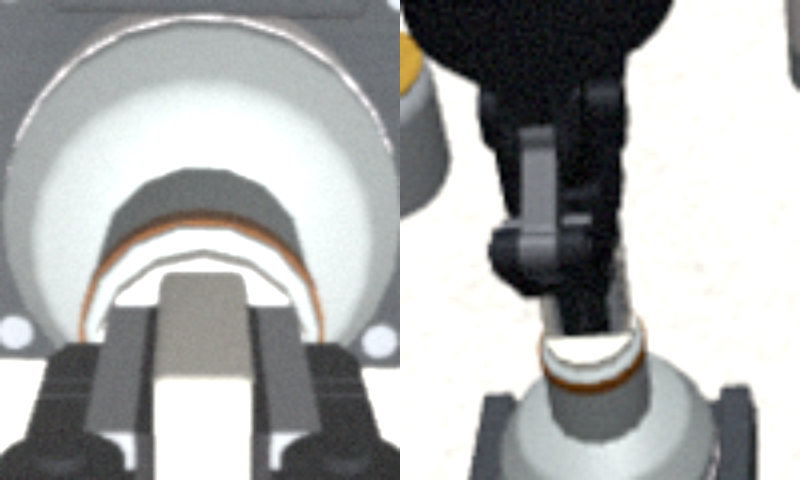

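The picture shows the pads flat on both faces of the tab, with the grip between rows 305 and 460 of the left half. The stopper is turning and rising with the grip at a pull of only about 7 N, so I'll keep going.

move_arm(translation=[[0,0,0.0002],[0,0,0.0004],[0,0,0.0006],[0,0,0.0008],[0,0,0.001],[0,0,0.0012],[0,0,0.0014],[0,0,0.0016]], delta_rot=[[0,0,6],[0,0,12],[0,0,19],[0,0,25],[0,0,19],[0,0,12],[0,0,6],[0,0,0]], gripper=[0,0,0,0,0,0,0,0])

```text
t: 9.8
eef_pos: [0.511, 0.1893, 0.1067]
ee_rot: [[-0.923, -0.386, 0.0], [-0.386, 0.923, -0.001], [0.0, -0.001, -1.0]]
ft_force: [3.5, -1.0, -5.8]
width: 0.01
gripper_force: 98.0
```

move_arm(translation=[[0,0,0.0002],[0,0,0.0004],[0,0,0.0006],[0,0,0.0008],[0,0,0.001],[0,0,0.0012],[0,0,0.0014],[0,0,0.0016]], delta_rot=[[0,0,-6],[0,0,-12],[0,0,-19],[0,0,-25],[0,0,-19],[0,0,-12],[0,0,-6],[0,0,0]], gripper=[0,0,0,0,0,0,0,0])

```text
t: 10.8
eef_pos: [0.5109, 0.1892, 0.1083]
ee_rot: [[-0.92, -0.392, 0.0], [-0.392, 0.92, -0.001], [0.0, -0.001, -1.0]]
ft_force: [3.0, -1.6, -4.7]
width: 0.0102
gripper_force: 98.0
```

move_arm(translation=[[0,0,0.0002],[0,0,0.0004],[0,0,0.0006],[0,0,0.0008],[0,0,0.001],[0,0,0.0012],[0,0,0.0014],[0,0,0.0016]], delta_rot=[[0,0,6],[0,0,12],[0,0,19],[0,0,25],[0,0,19],[0,0,12],[0,0,6],[0,0,0]], gripper=[0,0,0,0,0,0,0,0])

```text
t: 11.8
eef_pos: [0.5109, 0.1893, 0.1099]
ee_rot: [[-0.923, -0.386, 0.0], [-0.386, 0.923, -0.001], [0.0, -0.001, -1.0]]
ft_force: [3.5, -1.1, -6.4]
width: 0.0102
gripper_force: 97.9
```

move_arm(translation=[[0,0,0.0002],[0,0,0.0004],[0,0,0.0006],[0,0,0.0008],[0,0,0.001],[0,0,0.0012],[0,0,0.0014],[0,0,0.0016]], delta_rot=[[0,0,-6],[0,0,-12],[0,0,-19],[0,0,-25],[0,0,-19],[0,0,-12],[0,0,-6],[0,0,0]], gripper=[0,0,0,0,0,0,0,0])

```text
t: 12.8
eef_pos: [0.5107, 0.1893, 0.1114]
ee_rot: [[-0.92, -0.392, -0.0], [-0.392, 0.92, -0.001], [0.001, -0.0, -1.0]]
ft_force: [3.7, -2.5, -5.9]
width: 0.01
gripper_force: 98.0
```

move_arm(translation=[[0,0,0.0002],[0,0,0.0004],[0,0,0.0006],[0,0,0.0008],[0,0,0.001],[0,0,0.0012],[0,0,0.0014],[0,0,0.0016]], delta_rot=[[0,0,6],[0,0,12],[0,0,19],[0,0,25],[0,0,19],[0,0,12],[0,0,6],[0,0,0]], gripper=[0,0,0,0,0,0,0,0])

```text
t: 13.8
eef_pos: [0.5109, 0.1892, 0.113]
ee_rot: [[-0.923, -0.386, -0.0], [-0.386, 0.923, -0.001], [0.0, -0.001, -1.0]]
ft_force: [3.7, -1.9, -5.8]
width: 0.01
gripper_force: 98.0
```

move_arm(translation=[[0,0,0.0002],[0,0,0.0004],[0,0,0.0006],[0,0,0.0008],[0,0,0.001],[0,0,0.0012],[0,0,0.0014],[0,0,0.0016]], delta_rot=[[0,0,-6],[0,0,-12],[0,0,-19],[0,0,-25],[0,0,-19],[0,0,-12],[0,0,-6],[0,0,0]], gripper=[0,0,0,0,0,0,0,0])

```text
t: 14.8
eef_pos: [0.5109, 0.1893, 0.1147]
ee_rot: [[-0.92, -0.392, -0.0], [-0.392, 0.92, -0.001], [0.0, -0.001, -1.0]]
ft_force: [3.8, -2.2, -5.4]
width: 0.0101
gripper_force: 98.1
```

move_arm(translation=[[0,0,0.0002],[0,0,0.0004],[0,0,0.0006],[0,0,0.0008],[0,0,0.001],[0,0,0.0012],[0,0,0.0014],[0,0,0.0016]], delta_rot=[[0,0,6],[0,0,12],[0,0,19],[0,0,25],[0,0,19],[0,0,12],[0,0,6],[0,0,0]], gripper=[0,0,0,0,0,0,0,0])

```text
t: 15.8
eef_pos: [0.5106, 0.1897, 0.1169]
ee_rot: [[-0.923, -0.386, -0.0], [-0.386, 0.923, 0.0], [0.0, 0.0, -1.0]]
ft_force: [1.1, -1.1, -0.7]
width: 0.0098
gripper_force: 99.2
```

move_arm(translation=[[0,0,0.0002],[0,0,0.0004],[0,0,0.0006],[0,0,0.0008],[0,0,0.001],[0,0,0.0012],[0,0,0.0014],[0,0,0.0016]], delta_rot=[[0,0,-6],[0,0,-12],[0,0,-19],[0,0,-25],[0,0,-19],[0,0,-12],[0,0,-6],[0,0,0]], gripper=[0,0,0,0,0,0,0,0])

```text
t: 16.8
eef_pos: [0.5107, 0.1899, 0.1185]
ee_rot: [[-0.92, -0.392, -0.0], [-0.392, 0.92, 0.001], [-0.0, 0.001, -1.0]]
ft_force: [0.9, -1.5, -1.4]
width: 0.0102
gripper_force: 98.9
```

move_arm(translation=[[0,0,0.0002],[0,0,0.0004],[0,0,0.0006],[0,0,0.0008],[0,0,0.001],[0,0,0.0012],[0,0,0.0014],[0,0,0.0016]], delta_rot=[[0,0,6],[0,0,12],[0,0,19],[0,0,25],[0,0,19],[0,0,12],[0,0,6],[0,0,0]], gripper=[0,0,0,0,0,0,0,0])

```text
t: 17.8
eef_pos: [0.5106, 0.1897, 0.1201]
ee_rot: [[-0.923, -0.386, -0.0], [-0.386, 0.923, 0.0], [0.0, 0.0, -1.0]]
ft_force: [0.7, -1.2, -1.0]
width: 0.0103
gripper_force: 98.9
```

It came free at about 13 mm of rise: the pull fell to about 1 N. Now I'll lift it clear and carry it over to the tray at (0.533, -0.342), passing well above the tall bottle's stopper.

move_arm(translation=[[0,0,0.004],[0,0,0.01],[0,0,0.018],[0,0,0.03],[0,0,0.05],[0,0,0.08],[0,0,0.11],[0,0,0.135]], delta_rot=[[0,0,0],[0,0,0],[0,0,0],[0,0,0],[0,0,0],[0,0,0],[0,0,0],[0,0,0]], gripper=[0,0,0,0,0,0,0,0])

```text
t: 18.8
eef_pos: [0.511, 0.1898, 0.2573]
ee_rot: [[-0.92, -0.391, 0.001], [-0.391, 0.92, 0.001], [-0.002, 0.0, -1.0]]
ft_force: [-0.0, 0.9, -0.7]
width: 0.0104
gripper_force: 98.9
```

move_arm(translation=[[0,-0.015,0.005],[0.002,-0.05,0.005],[0.004,-0.095,0.005],[0.007,-0.14,0.005],[0.01,-0.185,0.005],[0.012,-0.23,0.005],[0.014,-0.275,0.005],[0.016,-0.32,0.005]], delta_rot=[[0,0,0],[0,0,0],[0,0,0],[0,0,0],[0,0,0],[0,0,0],[0,0,0],[0,0,0]], gripper=[0,0,0,0,0,0,0,0])

```text
t: 19.8
eef_pos: [0.5256, -0.1326, 0.2594]
ee_rot: [[-0.921, -0.39, -0.001], [-0.39, 0.921, 0.0], [0.001, 0.001, -1.0]]
ft_force: [0.8, 0.0, 0.3]
width: 0.0101
gripper_force: 98.9
```

move_arm(translation=[[0.001,-0.045,0],[0.003,-0.09,0],[0.005,-0.135,0],[0.006,-0.17,0],[0.006,-0.195,-0.01],[0.006,-0.208,-0.03],[0.006,-0.212,-0.05],[0.006,-0.212,-0.07]], delta_rot=[[0,0,0],[0,0,0],[0,0,0],[0,0,0],[0,0,0],[0,0,0],[0,0,0],[0,0,0]], gripper=[0,0,0,0,0,0,0,0])

```text
t: 20.8
eef_pos: [0.5318, -0.3426, 0.1881]
ee_rot: [[-0.921, -0.39, -0.001], [-0.39, 0.921, 0.001], [0.001, 0.001, -1.0]]
ft_force: [0.9, 0.7, 0.1]
width: 0.0103
gripper_force: 98.9
```

```bash
python3 - <<'E'
from h import *
w=vision.grab_frame('top'); s=vision.grab_frame('side')
S,T=P('side'),P('top'); o=r.get_obs(); p=o['eef_pos'];print(o['t'],p,o['width'],o['gripper_force'],o['ft_force'],o['joint_positions'])
for dz in (-.015,.017,.03): X=p+[0,0,dz];print(dz,np.round(proj(S,X),1),np.round(proj(T,X),1))
a=cv2.resize(w[140:300,360:520],(480,480)); b=cv2.resize(s[100:220,250:350],(300,360)); b=cv2.copyMakeBorder(b,0,120,0,0,0)
cv2.imwrite('pics/tray1.png',cv2.convertScaleAbs(np.hstack([a,b]),alpha=1.7))
E
```

```text
20.9 [ 0.53047534 -0.34133324  0.18651433] 0.010484868723959378 98.93028259277344 [-0.30792201  0.66771102 -0.04547465] [-5.71808568e-01  3.82962999e-01  1.88663108e-02  1.21264347e+00
  9.27644758e-05 -9.73255094e-01]
-0.015 [314.1 124.9] [483.  207.1]
0.017 [314.7 111.6] [493.5 202.6]
0.03 [315. 106.] [498.1 200.7]
```

View pics/tray1.png

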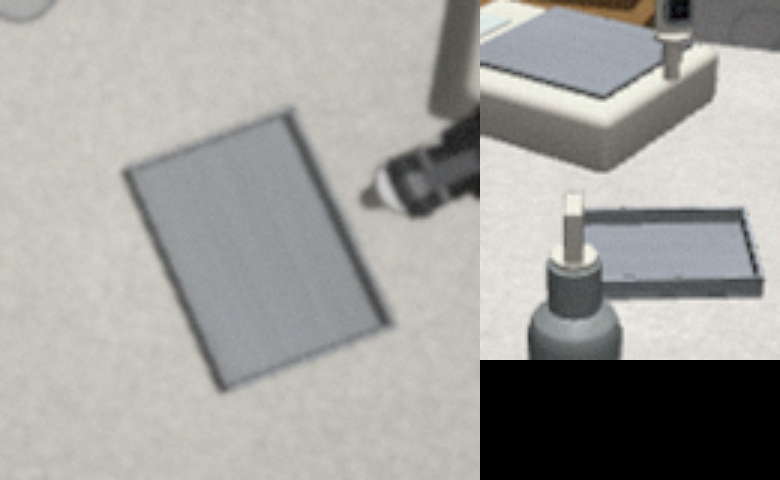

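The stopper hangs upright in the grip: its flange is near side pixel (314,115) and its plug end near (314,126), as predicted. The tall bottle's stopper is untouched and the tray is below, so I'll lower it.

move_arm(translation=[[0.002,0,-0.02],[0.002,0,-0.045],[0.002,0,-0.075],[0.002,0,-0.105],[0.002,0,-0.13],[0.002,0,-0.145],[0.002,0,-0.155],[0.002,0,-0.16]], delta_rot=[[0,0,0],[0,0,0],[0,0,0],[0,0,0],[0,0,0],[0,0,0],[0,0,0],[0,0,0]], gripper=[0,0,0,0,0,0,0,0])

```text
t: 21.9
eef_pos: [0.535, -0.3426, 0.0302]
ee_rot: [[-0.92, -0.391, 0.0], [-0.391, 0.92, -0.0], [-0.0, -0.0, -1.0]]
ft_force: [-0.2, 0.1, -0.3]
width: 0.0101
gripper_force: 99.0
```

move_arm(translation=[[0,0,0],[0,0,-0.001],[0,0,-0.002],[0,0,-0.003],[0,0,-0.004],[0,0,-0.004]], delta_rot=[[0,0,0],[0,0,0],[0,0,0],[0,0,0],[0,0,0],[0,0,0]], gripper=[0,0,0,0,0,0])

```text
t: 22.65
eef_pos: [0.5347, -0.3424, 0.026]
ee_rot: [[-0.92, -0.391, -0.0], [-0.391, 0.92, 0.0], [0.0, 0.0, -1.0]]
ft_force: [-0.7, 0.6, -1.4]
width: 0.0101
gripper_force: 98.9
```

move_arm(translation=[[0,0,-0.001],[0,0,-0.002],[0,0,-0.003],[0,0,-0.004],[0,0,-0.005],[0,0,-0.005]], delta_rot=[[0,0,0],[0,0,0],[0,0,0],[0,0,0],[0,0,0],[0,0,0]], gripper=[0,0,0,0,0,0])

```text
t: 23.4
eef_pos: [0.5347, -0.3424, 0.021]
ee_rot: [[-0.92, -0.391, -0.0], [-0.391, 0.92, 0.0], [0.0, 0.0, -1.0]]
ft_force: [-1.2, 0.2, -0.5]
width: 0.0106
gripper_force: 98.9
```

move_arm(translation=[[0,0,-0.0005],[0,0,-0.001],[0,0,-0.0015],[0,0,-0.0015]], delta_rot=[[0,0,0],[0,0,0],[0,0,0],[0,0,0]], gripper=[0,0,0,0])

```text
t: 23.9
eef_pos: [0.5347, -0.3424, 0.0195]
ee_rot: [[-0.921, -0.391, -0.0], [-0.391, 0.921, 0.0], [0.0, 0.0, -1.0]]
ft_force: [0.9, -0.1, 0.3]
width: 0.0105
gripper_force: 98.9
```

move_arm(translation=[[0,0,-0.0004],[0,0,-0.0008],[0,0,-0.0012],[0,0,-0.0012]], delta_rot=[[0,0,0],[0,0,0],[0,0,0],[0,0,0]], gripper=[0,0,0,0])

```text
t: 24.4
eef_pos: [0.5348, -0.3425, 0.0188]
ee_rot: [[-0.921, -0.391, 0.0], [-0.391, 0.921, -0.0], [-0.0, -0.0, -1.0]]
ft_force: [-1.5, 1.0, 4.6]
width: 0.0101
gripper_force: 99.7
```

The plug touched the floor at TCP z = 0.0188, as predicted. I'll ease the grip and open slowly.

move_arm(translation=[[0,0,0],[0,0,0],[0,0,0.0003],[0,0,0.0003]], delta_rot=[[0,0,0],[0,0,0],[0,0,0],[0,0,0]], gripper=[0,0,0,0], force=20)

```text
t: 24.9
eef_pos: [0.5349, -0.3425, 0.0188]
ee_rot: [[-0.92, -0.391, 0.0], [-0.391, 0.92, -0.0], [-0.0, -0.0, -1.0]]
ft_force: [-1.6, -0.0, 4.3]
width: 0.0102
gripper_force: 99.7
```

move_arm(translation=[[0,0,0],[0,0,0],[0,0,0],[0,0,0],[0,0,0],[0,0,0],[0,0,0],[0,0,0]], delta_rot=[[0,0,0],[0,0,0],[0,0,0],[0,0,0],[0,0,0],[0,0,0],[0,0,0],[0,0,0]], gripper=[12,13,14,15,16,17,18,20])

```text
t: 25.9
eef_pos: [0.5348, -0.3424, 0.0187]
ee_rot: [[-0.921, -0.391, -0.0], [-0.391, 0.921, 0.0], [-0.0, 0.0, -1.0]]
ft_force: [0.2, -0.2, -0.2]
width: 0.017
gripper_force: 0.0
```

move_arm(translation=[[0,0,0],[0,0,0],[0,0,0],[0,0,0],[0,0,0]], delta_rot=[[0,0,0],[0,0,0],[0,0,0],[0,0,0],[0,0,0]], gripper=[24,28,33,38,40])

```text
t: 26.52
eef_pos: [0.5348, -0.3425, 0.0187]
ee_rot: [[-0.921, -0.391, -0.0], [-0.391, 0.921, -0.0], [0.0, -0.0, -1.0]]
ft_force: [0.4, -0.2, 0.2]
width: 0.0342
gripper_force: 0.0
```

```bash
python3 - <<'E'
from h import *
o=r.get_obs();print(o['t'],o['eef_pos'],o['width'],o['gripper_force'],o['ft_force'])
s=vision.grab_frame('side');S=P('side')
for z in (.004,.036,.041,.077): print(z,np.round(proj(S,[.5348,-.3425,z]),1))
g=cv2.cvtColor(s,cv2.COLOR_BGR2GRAY); print(g[160:200,304:332:2])
E
```

```text
26.525 [ 0.53477497 -0.34245907  0.01868636] 0.03420622789824874 0.0 [ 0.36779327 -0.15397304  0.19352888]
0.004 [309.8 185.8]
0.036 [310.3 175. ]
0.041 [310.3 173.3]
0.077 [310.9 160.6]
[[134  98   4   5  13  20  15   0 117 133 130 134 132 134]
 [130 153  21   2   4   5   3   1 127 134 135 132 132 136]
 [121 135  44   4  11   2  18  45 137 134 133 134 134 133]
 [116  91  46   2   8   3  48 108 136 135 133 135 134 131]
 [111  73  47   7  12   8  62 140 132 132 133 137 132 131]
 [109  73  38   2   6   7  61 137 135 133 133 135 136 134]
 [ 93  75  39   6  13   3  66 135 132 133 134 135 135 135]
 [ 99  71  45   1  13  10  72 136 132 132 136 134 138 136]
 [ 98  73  45   5   7   1  75 129 126 127 130 128 129 132]
 [ 82  71  45   7  10   8  62  90  90  94  99 100 102 101]
 [ 56  69  44   2  17   2  49  41  39  39  44  44  44  48]
 [ 52  67  44  10  18   6  52  50  52  53  49  52  48  50]
 [ 55  69  40   0  13   1  49  51  50  50  51  48  49  50]
 [ 58  69  45   2  17  14  48  47  53  55  51  53  53  53]
 [ 78  81  53  24  40  55  70  76  77  79  80  83  81  79]
 [ 78 109 105 103 107  93  9
[... 747 characters left out ...]
9 101 103 101 100 103  99 100 100 100 101 101 101]
 [100  99  99 100  99 100 100 100  98  98 101 102 101 101]
 [ 99  98 100 100 102 103 102 101 102 100 102 101 105 100]
 [103 102 101 102 102  99  93 102 100 100 103 104 104 103]
 [ 97  98  98  97  97  92  81  93  90  91  89  90  90  91]
 [ 79  80  76  76  77  74  67  67  61  57  59  57  57  54]
 [ 47  51  49  52  50  49  52  50  56  52  49  48  51  53]
 [ 50  48  51  51  49  53  50  52  55  51  50  51  49  51]
 [ 51  49  52  50  51  53  50  51  52  50  49  50  51  53]
 [ 58  57  60  48  47  50  56  57  55  54  53  49  46  44]
 [ 58  55  58  49  47  47  57  58  55  55  52  47  49  43]
 [ 85  82  85  81  84  82  96  98  93  96  97  97  95  96]]
```

The stopper stands upright: in the side image its flange is at rows 174–177 and its plug runs down to row 187, near column 309. I'll draw straight up and clear.

move_arm(translation=[[0,0,0.003],[0,0,0.01],[0,0,0.02],[0,0,0.035],[0,0,0.06],[0,0,0.09],[0,0,0.12],[0,0,0.15]], delta_rot=[[0,0,0],[0,0,0],[0,0,0],[0,0,0],[0,0,0],[0,0,0],[0,0,0],[0,0,0]], gripper=[40,40,40,40,40,40,40,40])

```text
t: 27.58
eef_pos: [0.5349, -0.3425, 0.171]
ee_rot: [[-0.921, -0.391, 0.001], [-0.391, 0.921, -0.001], [-0.001, -0.001, -1.0]]
ft_force: [0.0, -0.4, -0.0]
width: 0.0342
gripper_force: 0.0
```

move_arm(translation=[[0,0,0.03],[0,0,0.05],[0,0,0.05],[0,0,0.05]], delta_rot=[[0,0,0],[0,0,0],[0,0,0],[0,0,0]], gripper=[40,40,40,40])

```text
t: 28.08
eef_pos: [0.5345, -0.3422, 0.2183]
ee_rot: [[-0.92, -0.391, -0.0], [-0.391, 0.92, 0.0], [0.0, 0.0, -1.0]]
ft_force: [-0.4, -0.1, -0.6]
width: 0.034
gripper_force: 0.0
```

```bash
python3 - <<'E'
from h import *
o=r.get_obs();print(o['t'],o['eef_pos'],o['width'],o['ft_force'])
g=cv2.cvtColor(vision.grab_frame('side'),cv2.COLOR_BGR2GRAY); print(g[154:192:2,300:322:2])
g0=cv2.cvtColor(cv2.imread('pics/side0.png'),cv2.COLOR_BGR2GRAY)
print('tall diff',cv2.absdiff(g,g0)[160:210,265:300].max(),'tray diff',cv2.findNonZero((cv2.absdiff(g,g0)[150:205,300:350]>15).astype('u1')).reshape(-1,2).min(0)+[300,150],cv2.findNonZero((cv2.absdiff(g,g0)[150:205,300:350]>15).astype('u1')).reshape(-1,2).max(0)+[300,150])
E
```

```text
28.075 [ 0.53449391 -0.34223339  0.21828558] 0.034031745504594826 [-0.38432487 -0.11481068 -0.59848534]
[[128 126 126 131 131 130 132 130 130 131 130]
 [128 130 130 133 130 131 128 131 130 130 129]
 [128 128 131 129 128 129 132 125 134 131 129]
 [130 129 128 135 134 133 109 135 124 130 127]
 [126 128 119 130 123 122 118 119 121 131 131]
 [127 125 113  68  68  69  68  67 107 132 130]
 [130 128  95  70  70  70  72  69 106 130 130]
 [124 126  95  71  72  68  72  69 118 125 124]
 [ 54  54  55  67  69  70  68  71  34  37  40]
 [ 52  53  50  67  66  67  68  70  46  52  49]
 [ 63  58  77  77  82  88  91  96  59  75  75]
 [ 97 100  76 104 126 130 126  91  99  98  97]
 [ 97  97 102  80  62  66  69 100  98  97  99]
 [ 97  98  99  88  61  69  71 100  98 100  98]
 [ 97  98  99  91  64  70  82  97  98  98  97]
 [ 99  98  97  91  63  72  93  98  97  98  98]
 [ 99  97 100  95  62  67  95  99 100  98  99]
 [ 97  97  97  96 100 100  98 100  99  98  99]
 [ 97  99  98  97  99 100 101 100 100  99  98]]
tall diff 11 tray diff [304 159] [316 187]
```

The stopper is standing in the tray, spanning rows 159 to 187 of the side image. The area around the tall bottle hasn't changed, so I'll hand in.

```bash
python3 -c "
from h import *
print(order.hand_in())"
```

```text
the job is handed in; nothing more can be done
None
```

I freed the stuck stopper with ±25° twists and a slow rise, then set it standing upright in the steel tray; the tall bottle's stopper was not moved, and I handed the job in at about 28 s.

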